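# Find the binding pulley

### The job

Check the three guide pulleys: with the fingers, gently push each one round by its peg, at least a quarter turn and with no more than about 20 N, and feel how it drags. Only when all three have been turned, fetch the label roll and leave it lying flat in the middle of the rubber rest pad of the one pulley that binds, to mark it for repair. Leave the beaker, vial and tally counter where they stand.

Things in the scene. Friction and masses are not known exactly. Their poses are not given: they have to be found in the camera images.
- unit_1: the left (+y) pulley stand, bolted down: aluminium base plate 190 x 90 x 8 mm, origin under its centre, long axis along its own x. On the far half (own +x) stands a round bearing housing, 68 mm wide, with a grooved steel pulley, 80 mm in diameter, lying flat on it (vertical axle); pulley face 52 mm above the table. On the near half (own -x) lies a round black rubber rest pad, 72 mm in diameter. The three stands look the same.
- axle_1 (a point): centre of the left (+y) pulley's top face, on its vertical axle, 52 mm above the table; 50 mm along own +x from the stand's origin
- peg_1 (a point): middle of the upright steel finger peg on the left (+y) pulley: 12 mm in diameter, 28 mm high (its top is 80 mm above the table), 30 mm from the axle, this point 14 mm above the pulley's face. The face is otherwise flat but for a 2 mm high bolt head on the axle and a 3 mm high, 18 mm wide flange at the peg's foot
- pad_1 (a point): centre of the top of the left (+y) stand's rubber rest pad, 10 mm above the table, 50 mm along own -x from the stand's origin
- wheel_1 (a joint): angle of the left (+y) pulley (rad, counter-clockwise from above positive, turns endlessly); starts within 0.15 of 0, where the peg is toward the rest pad. Free-running it takes under 1 N at the peg; the one that binds takes about 8 N (6 to 9, more if pushed slantwise) all round, felt while it moves, fading when the push halts. Both stay where left. Which binds varies and cannot be seen
- unit_2: the middle pulley stand, bolted down: aluminium base plate 190 x 90 x 8 mm, origin under its centre, long axis along its own x. On the far half (own +x) stands a round bearing housing, 68 mm wide, with a grooved steel pulley, 80 mm in diameter, lying flat on it (vertical axle); pulley face 52 mm above the table. On the near half (own -x) lies a round black rubber rest pad, 72 mm in diameter. The three stands look the same.
- axle_2 (a point): centre of the middle pulley's top face, on its vertical axle, 52 mm above the table; 50 mm along own +x from the stand's origin
- peg_2 (a point): middle of the upright steel finger peg on the middle pulley: 12 mm in diameter, 28 mm high (its top is 80 mm above the table), 30 mm from the axle, this point 14 mm above the pulley's face. The face is otherwise flat but for a 2 mm high bolt head on the axle and a 3 mm high, 18 mm wide flange at the peg's foot
- pad_2 (a point): centre of the top of the middle stand's rubber rest pad, 10 mm above the table, 50 mm along own -x from the stand's origin
- wheel_2 (a joint): angle of the middle pulley (rad, counter-clockwise from above positive, turns endlessly); starts within 0.15 of 0, where the peg is toward the rest pad. Free-running it takes under 1 N at the peg; the one that binds takes about 8 N (6 to 9, more if pushed slantwise) all round, felt while it moves, fading when the push halts. Both stay where left. Which binds varies and cannot be seen
- unit_3: the right (-y) pulley stand, bolted down: aluminium base plate 190 x 90 x 8 mm, origin under its centre, long axis along its own x. On the far half (own +x) stands a round bearing housing, 68 mm wide, with a grooved steel pulley, 80 mm in diameter, lying flat on it (vertical axle); pulley face 52 mm above the table. On the near half (own -x) lies a round black rubber rest pad, 72 mm in diameter. The three stands look the same.
- axle_3 (a point): centre of the right (-y) pulley's top face, on its vertical axle, 52 mm above the table; 50 mm along own +x from the stand's origin
- peg_3 (a point): middle of the upright steel finger peg on the right (-y) pulley: 12 mm in diameter, 28 mm high (its top is 80 mm above the table), 30 mm from the axle, this point 14 mm above the pulley's face. The face is otherwise flat but for a 2 mm high bolt head on the axle and a 3 mm high, 18 mm wide flange at the peg's foot
- pad_3 (a point): centre of the top of the right (-y) stand's rubber rest pad, 10 mm above the table, 50 mm along own -x from the stand's origin
- wheel_3 (a joint): angle of the right (-y) pulley (rad, counter-clockwise from above positive, turns endlessly); starts within 0.15 of 0, where the peg is toward the rest pad. Free-running it takes under 1 N at the peg; the one that binds takes about 8 N (6 to 9, more if pushed slantwise) all round, felt while it moves, fading when the push halts. Both stay where left. Which binds varies and cannot be seen
- roll_center (a point): centre (13 mm above its underside) of the loose label roll: a short flat-lying cylinder, 58 mm in diameter, 26 mm high, about 40 g; it stands on the table to the left or right of the stands
- beaker: clear beaker, 74 x 70 x 87 mm, loose, stands on the table at the other side of the stands; origin under its centre; bystander
- vial_0: small capped glass vial, 23 x 23 x 60 mm, loose, stands beyond the stands; origin under its centre; bystander
- tally_counter: round hand tally counter, 67 x 52 x 29 mm, loose, lies beyond the stands; origin under its centre; bystander
There are look-alikes about, which are no part of the job. There is more than one size of the part that bears roll_center; the job needs the middle-sized.

How it is judged:
By the outcome, as a careful person would: the job done as asked, in the order asked, and still so for the second after the job is handed in, with the robot touching nothing.
It also fails if it takes over 72 s, if anything falls off the work surface, if the arm or the gripper's body presses on something with over 40 N, if the wrist force passes 120 N, or if a joint passes its speed limit or range.

### The arm

A 6-joint arm with a two-finger parallel gripper is mounted at the origin on the work surface; the furniture and walls round the work are solid. World frame = base frame: x ahead of the robot, y to its left, z up, the work surface at z = 0. Lengths are in m, angles in degrees, forces in N, time in s.
With the tool pointing down it reaches from about 0.3 to 0.75 m from the base axis. Payload 8.5 kg.
Tool frame: the origin (TCP) lies midway between the tips of the shut fingers; the grasp point (between the pads) lies 19 mm behind it (env.tcp_to_grasp is the z of the grasp point in the tool frame, in m); z points along the fingers, y is the line along which they close (so a half turn about z gives the same grasp; the last joint's range is limited). The gripper opens to 85 mm and grips with 20 to 120 N. Pads are 22 mm wide; open, the fingers measure 114 mm over their backs; the gripper's body (76 mm by 85 mm) begins 54 mm behind the grasp point. The pads swing forward as they close: fully open they stand 13 mm farther back than shut.
Start: joints at [-12.336, 21.807, 74.336, -0, 83.858, -12.336], TCP at [0.55, 0, 0.231] pointing down, gripper open.
Joint ranges: [-178.18, 178.18], [-50.72, 133.34], [12.68, 142.11], [-81.47, 261.47], [9.98, 163.14], [-165.26, 165.26]. Speed limits (degrees/s): [136.94, 136.94, 180, 180, 180, 180].

### API

Orientations are given as a 3x3 rotation matrix whose columns are the frame's x, y, z axes.
In Python, from rig import env, imaging, job, models gives the robot as it stands. The module is installed in compiled form; this text tells all that it offers.
- The arm moves only by the tool jog_arm, never from a script. Its argument "plan" is text: rows parted by semicolons, each of 7 numbers parted by spaces: the turn, a rotation vector about the tool's x, y, z in degrees, then the shift along the tool's x, y, z in cm, then the closure in counts, from 0 (fully open) to 255 (shut). In form: rx ry rz x y z claw; .... A call has 1 to 10 rows; each row shifts and turns the commanded pose from where the row before left it, along the tool's axes as they then stand; what a row does not reach is not made up. A row lasts 1/12 s, in which the tool goes at most 41.7 mm and 7.16 degrees, less where a joint would pass 70% of its speed; a pose out of reach is approached as far as the arm can. A call with a gripper value outside its range is refused whole. The fingers move at their own pace and stop on an object; "grip_force" is the grip in N (left out, the last holds). Time passes only in rows, so rows that do not move let the fingers close. It gives the time, the measured TCP pose, the force, the opening and the grip force at its end, in the units of the state.
- env.observe(): the state, without advancing time (a new reading comes with each control period).
- imaging.get_image(name): name is "scene" or "side" or "wrist"; returns a dict with "pixels" (384x512x3 uint8, red, green, blue), "depth" (384x512 float32, m along the optical axis (not along the pixel's ray), 0 where there is no reading), "fov_y" (degrees; the focal length in pixels is half the picture's height over the tangent of half this angle, whatever the lens; pixels are square), "cx", "cy" (the principal point, pixels), "distortion" ([k1, k2, p1, p2, k3] as OpenCV has them; the pictures are not rectified), "world_from_camera" (4x4, takes a point from camera to world coordinates). Camera axes: x right, y down, z forward; pixel columns grow to the right and rows downward; lengths in m; the calibration is good to about 2 mm. A picture is of the moment at which its call begins.
- job.close_job(): hands the job in; it is judged then, once.
Trained networks look in the newest picture that a camera, given by its name, has taken for a name from the list of things; names that differ only in an ending like _2 or _b are one class to them, and where a whole thing is asked for, a point or a joint stands for the part that bears it (a point fixed in the world has none). Each returns a list of dicts, best first, with "confidence" (0 to 1); they miss things now and then, are a little off and sometimes report something else, mostly with a low value. They report only what shows in the picture. A call takes as long as a camera call. They do not tell look-alikes from the thing itself.
- models.outline_of(camera, query): "region" (384x512 bool, what is visible of it) and "bbox" ([centre column, centre row, width, height] in pixels, round what is visible of it).
- models.tip_of(camera, query): "at" ([column, row] in pixels: a listed point, or the origin of a listed thing).
The state is a dict: "time_s": time; "q": joint angles; "qvel": joint speeds; "joint_efforts": joint torques, N m; "position": TCP position; "tool_rot": TCP orientation; "ft_force": force on the tool from outside, world axes, zero at the start; "wrist_torque": the same for the moment, N m; "grip_width": finger opening in m; "gripper_force": force on a finger pad.
Only numpy, scipy, OpenCV 4.12 (cv2) and the standard library are available. Lean on these libraries where they do the work, as an engineer would, in place of code of your own. Each camera call takes 0.05 s, during which the arm holds its last target. There are 200 camera calls.

## Working session

There is one attempt and no reset: what is moved stays moved. The work goes in short steps, Python scripts to look and compute and a tool call to move; the robot and the scene stay as the last step left them, time stands still between calls to the robot, and variables do not carry over. Pictures are saved under pics/ and viewed, at most 10 in all, crops included, and the job is handed in when it is done.

Besides the shell and the picture viewer there is one more tool, called after ">>>" as a command line: name --argument value ..., lists and objects as JSON in quotes. jog_arm: Moves the arm, as the interface text tells. Its arguments: {"type":"object","properties":{"plan":{"type":"string"},"grip_force":{"type":"number"}},"required":["plan"]}

```bash
mkdir -p pics; cat > h.py <<'E'
import numpy as np, cv2
from rig import env, imaging, job, models
def K(im):
    f=192/np.tan(np.radians(im["fov_y"])/2)
    return np.array([[f,0,im["cx"]],[0,f,im["cy"]],[0,0,1]])
def ray(im,px):
    n=cv2.undistortPoints(np.array([[px]],float),K(im),np.array(im["distortion"]))[0,0]
    T=np.array(im["world_from_camera"]); return T[:3,3],T[:3,:3]@np.array([n[0],n[1],1])
def atz(im,px,z):
    o,d=ray(im,px); return o+d*(z-o[2])/d[2]
def save(im,n,marks=()):
    p=cv2.cvtColor(im["pixels"],cv2.COLOR_RGB2BGR)
    for m in marks: cv2.drawMarker(p,(int(m[0]),int(m[1])),(0,0,255),0,8,1)
    cv2.imwrite("pics/"+n+".png",p)
E
python3 - <<'E'
from h import *
for c in ["scene","side"]:
    im=imaging.get_image(c); save(im,c+"0")
    print(c,np.round(im["world_from_camera"],3).tolist())
    for q,z in [("axle_1",.052),("peg_1",.066),("pad_1",.01),("roll_center",.013),("beaker",0),("vial_0",0),("tally_counter",0)]:
        for r in models.tip_of(c,q): print(q,round(r["confidence"],2),np.round(r["at"]),np.round(atz(im,r["at"],z)[:2],3))
    for r in models.outline_of(c,"roll_center"): print("roll",round(r["confidence"],2),np.round(r["bbox"]))
print(env.observe()); print(env.tcp_to_grasp)
a=cv2.imread("pics/scene0.png");b=cv2.imread("pics/side0.png")
E
```

```text
scene [[0.886, -0.246, 0.392, 0.03], [-0.463, -0.477, 0.747, -0.946], [0.003, -0.844, -0.537, 0.759], [0.0, 0.0, 0.0, 1.0]]
axle_1 0.9 [249. 170.] [0.578 0.146]
axle_1 0.86 [264. 193.] [ 0.555 -0.011]
axle_1 0.63 [302. 215.] [ 0.6   -0.169]
axle_1 0.18 [238. 168.] [0.549 0.173]
peg_1 0.77 [298. 216.] [ 0.573 -0.184]
peg_1 0.73 [235. 168.] [0.531 0.159]
peg_1 0.66 [255. 187.] [0.536 0.016]
pad_1 0.94 [234. 204.] [0.465 0.028]
pad_1 0.83 [275. 239.] [ 0.497 -0.186]
pad_1 0.6 [227. 185.] [0.493 0.148]
roll_center 0.92 [208. 236.] [ 0.325 -0.088]
roll_center 0.78 [252. 288.] [ 0.348 -0.33 ]
roll_center 0.74 [288. 271.] [ 0.458 -0.319]
roll_center 0.4 [237. 164.] [0.586 0.267]
beaker 0.73 [256. 189.] [0.579 0.094]
beaker 0.57 [204. 169.] [0.468 0.309]
beaker 0.35 [296. 213.] [ 0.628 -0.096]
vial_0 0.5 [289. 185.] [0.699 0.06 ]
vial_0 0.43 [208. 168.] [0.482 0.31 ]
tally_counter 0.65 [322. 213.] [ 0.704 -0.132]
tally_counter 0.45 [277. 236.] [ 0.514 -0.169]
roll 0.98 [290. 271.  23.  21.]
roll 0.78 [252. 292.  17.  17.]
roll 0.69 [212. 237.  29.  22.]
side [[-0.977, -0.102, 0.188, 0.3], [-
[... 870 characters left out ...]
0755e+01]), 'qvel': array([-0.03564652,  0.02877489,  0.05506047, -0.03681559, -0.01645538,
       -0.04085671]), 'joint_efforts': array([ 7.29146996e-04, -4.48320937e+01, -2.31461102e+01, -1.01812579e-04,
        5.66164599e-04, -6.13068414e-05]), 'position': array([5.49974923e-01, 3.05527665e-05, 2.31340893e-01]), 'tool_rot': array([[-6.19079970e-05,  9.99999998e-01,  1.89166680e-05],
       [ 9.99999998e-01,  6.19077285e-05,  1.41933807e-05],
       [ 1.41922096e-05,  1.89175466e-05, -1.00000000e+00]]), 'ft_force': array([ 0.3106089 , -0.48494705,  0.49449775]), 'wrist_torque': array([ 0.01061141, -0.00059493, -0.02759528]), 'gripper_force': 0.0, 'grip_width': 0.08552537067810809}
-0.0187
```

View pictures.

View pics/scene0.png

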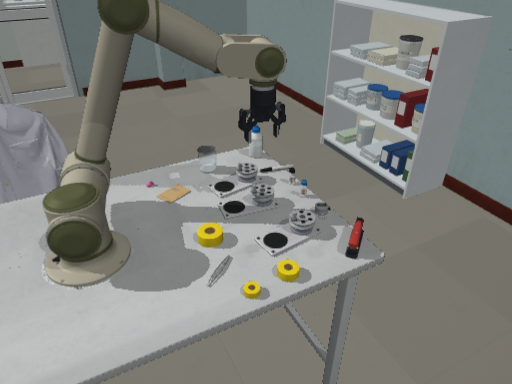

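View pics/side0.png

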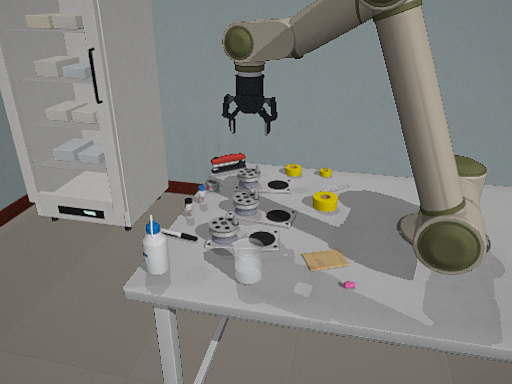

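```bash
cat >> h.py <<'E'
def look(n,qs=(("axle_1",.052),("peg_1",.066),("pad_1",.01),("roll_center",.013))):
    im=imaging.get_image("wrist"); mk=[]
    for q,z in qs:
        for r in models.tip_of("wrist",q):
            if r["confidence"]>.3:
                mk.append(r["at"]); print(q,round(r["confidence"],2),np.round(r["at"]),np.round(atz(im,r["at"],z)[:2],4))
    save(im,n,mk); return im
E
python3 - <<'E'
from h import *
im=look("w0"); print(np.round(im["world_from_camera"],3).tolist(),im["fov_y"])
E
```

```text
axle_1 0.85 [284. 289.] [ 0.5926 -0.1747]
axle_1 0.72 [260. 162.] [0.5576 0.007 ]
axle_1 0.71 [282.   9.] [0.5791 0.1665]
peg_1 0.78 [261. 295.] [ 0.5606 -0.1743]
peg_1 0.66 [232. 163.] [0.5257 0.0101]
peg_1 0.62 [255.   7.] [0.5517 0.1648]
peg_1 0.49 [202. 339.] [ 0.4753 -0.2518]
pad_1 0.93 [196.  33.] [0.4825 0.1529]
pad_1 0.93 [219. 278.] [ 0.4958 -0.1874]
pad_1 0.65 [186. 147.] [0.4606 0.018 ]
roll_center 0.9 [101. 218.] [ 0.3309 -0.0834]
roll_center 0.58 [199. 342.] [ 0.457  -0.3157]
[[1.0, -0.001, 0.0, 0.549], [-0.001, -0.947, -0.32, 0.082], [0.0, 0.32, -0.947, 0.373], [0.0, 0.0, 0.0, 1.0]] 69.85669767311965
```

View pics/w0.png

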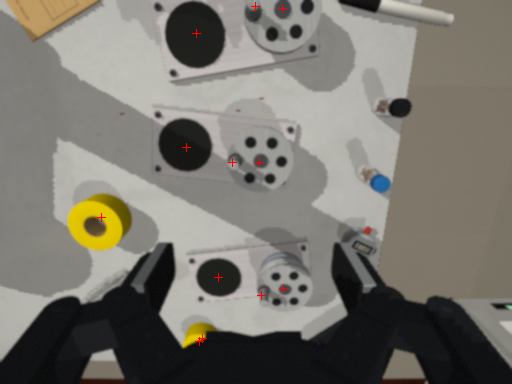

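>>> jog_arm --plan "0 0 0 1.1 -0.75 4 255;0 0 0 1.1 -0.75 4 255;0 0 0 1.1 -0.75 3 255;0 0 0 0 0 2 255;0 0 0 0 0 0 255;0 0 0 0 0 2 255;0 0 0 0 0 1 255;0 0 0 0 0 1 255;0 0 0 0 0 0 255;0 0 0 0 0 0 255" --grip_force 30

```text
time_s: 1.98
position: [0.5279, 0.0326, 0.0626]
tool_rot: [[0.0, 1.0, 0.0], [1.0, -0.0, -0.0], [-0.0, 0.0, -1.0]]
ft_force: [-0.0, 0.1, -0.1]
grip_width: 0.0001
gripper_force: 0.0
```

>>> jog_arm --plan "0 0 0 -0.2 0 0.1 255;0 0 0 -0.2 0 0.1 255;0 0 0 -0.2 0 0 255;0 0 -5 -0.27 -0.16 0 255;0 0 -5 -0.27 -0.16 0 255;0 0 -5 -0.27 -0.16 0 255;0 0 -5 -0.27 -0.16 0 255"

```text
time_s: 2.57
position: [0.5228, 0.0149, 0.0606]
tool_rot: [[-0.346, 0.938, 0.001], [0.938, 0.346, -0.0], [-0.0, 0.001, -1.0]]
ft_force: [0.4, 0.8, -0.4]
grip_width: 0.0002
gripper_force: 0.1
```

>>> jog_arm --plan "0 0 -5 -0.27 -0.16 0 255;0 0 -5 -0.27 -0.16 0 255;0 0 -5 -0.27 -0.16 0 255;0 0 -5 -0.27 -0.16 0 255"

```text
time_s: 2.9
position: [0.5221, 0.0024, 0.0606]
tool_rot: [[-0.646, 0.763, 0.001], [0.763, 0.646, -0.0], [-0.0, 0.0, -1.0]]
ft_force: [-0.5, 0.4, -0.3]
grip_width: -0.0003
gripper_force: 0.1
```

>>> jog_arm --plan "0 0 -5 -0.27 -0.16 0 255;0 0 -5 -0.27 -0.16 0 255;0 0 -5 -0.27 -0.16 0 255;0 0 -5 -0.27 -0.16 0 255;0 0 -5 -0.27 -0.16 0 255;0 0 -5 -0.27 -0.16 0 255"

```text
time_s: 3.4
position: [0.5291, -0.0149, 0.0606]
tool_rot: [[-0.941, 0.338, 0.0], [0.338, 0.941, -0.0], [-0.0, 0.0, -1.0]]
ft_force: [-1.3, 0.1, 0.1]
grip_width: -0.0002
gripper_force: 0.1
```

>>> jog_arm --plan "0 0 -5 -0.27 -0.16 0 255;0 0 -5 -0.27 -0.16 0 255;0 0 -5 -0.27 -0.16 0 255;0 0 -5 -0.27 -0.16 0 255;0 0 -5 -0.27 -0.16 0 255;0 0 -5 -0.27 -0.16 0 255;0 0 -5 -0.27 -0.16 0 255"

```text
time_s: 3.98
position: [0.5467, -0.0275, 0.0606]
tool_rot: [[-0.965, -0.263, 0.0], [-0.263, 0.965, -0.0], [-0.0, -0.0, -1.0]]
ft_force: [-0.5, 0.4, 0.9]
grip_width: 0.0001
gripper_force: 0.2
```

>>> jog_arm --plan "0 0 -5 -0.27 -0.16 0 255;0 0 -5 -0.27 -0.16 0 255;0 0 -5 -0.27 -0.16 0 255;0 0 -5 -0.27 -0.16 0 255;0 0 -5 -0.27 -0.16 0 255"

```text
time_s: 4.4
position: [0.5623, -0.029, 0.0606]
tool_rot: [[-0.763, -0.646, 0.0], [-0.646, 0.763, -0.0], [-0.0, -0.001, -1.0]]
ft_force: [-0.4, -0.7, 0.1]
grip_width: -0.0003
gripper_force: 0.2
```

```bash
python3 - <<'E'
from h import *
im=look("w1"); print(env.observe()["q"],env.observe()["tool_rot"],env.observe()["position"],env.observe()["ft_force"])
E
```

```text
axle_1 0.87 [  6. 122.] [ 0.5945 -0.1762]
axle_1 0.61 [303. 268.] [0.5578 0.0093]
peg_1 0.91 [ 6. 70.] [ 0.5633 -0.1777]
pad_1 0.93 [400. 151.] [0.4596 0.0204]
pad_1 0.55 [481. 269.] [0.4795 0.1493]
[-1.49795732e+01  3.32599710e+01  8.60052867e+01 -2.47242181e-03
  6.07324873e+01 -1.44833228e+02] [[-7.67670237e-01 -6.40845072e-01  2.82902010e-05]
 [-6.40845073e-01  7.67670236e-01 -4.65371384e-05]
 [ 8.10555051e-06 -5.38548120e-05 -9.99999999e-01]] [ 0.56192029 -0.02872809  0.06037452] [ 0.23487538 -0.59735408 -0.37050457]
```

View pics/w1.png

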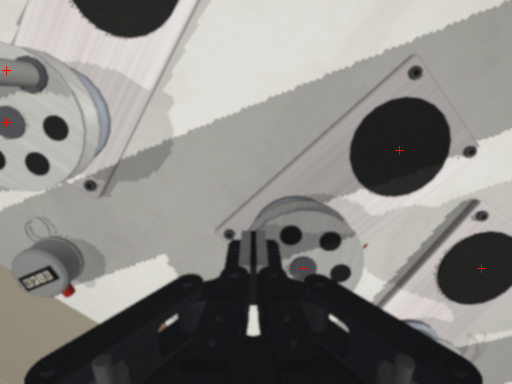

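>>> jog_arm --plan "0 0 0 0.8 0 0 255;0 0 0 0 0 -3 255;0 0 0 0 0 -3 255;0 0 7 0 0 0 255;0 0 7 0 0 0 255;0 0 7 0 0 0 255;0 0 7 0 0 0 255;0 0 7 0 0 0 255;0 0 7 0 0 0 255;0 0 7 0 0 0 255"

```text
time_s: 5.48
position: [0.5553, -0.0341, 0.1202]
tool_rot: [[-0.986, 0.164, -0.0], [0.164, 0.986, 0.0], [0.0, -0.0, -1.0]]
ft_force: [1.0, 0.3, -0.4]
grip_width: -0.0004
gripper_force: 0.0
```

>>> jog_arm --plan "0 0 7 0 0 0 255;0 0 7 0 0 0 255;0 0 7 0 0 0 255;0 0 7 0 0 0 255;0 0 7 0 0 0 255;0 0 7 0 0 0 255;0 0 7 0 0 0 255;0 0 7 0 0 0 255;0 0 7 0 0 0 255;0 0 7 0 0 0 255"

```text
time_s: 6.32
position: [0.5553, -0.0341, 0.1203]
tool_rot: [[-0.183, 0.983, -0.0], [0.983, 0.183, -0.0], [0.0, -0.0, -1.0]]
ft_force: [-0.0, 0.2, 0.7]
grip_width: -0.0001
gripper_force: 0.0
```

>>> jog_arm --plan "0 0 7 0 0 0 255;0 0 4 0 0 0 255;0 0 0 -3 0.2 0 255;0 0 0 -3 0.2 0 255;0 0 0 -3 0.2 0 255;0 0 0 0 0 0 255;0 0 0 0 0 0 255"

```text
time_s: 6.9
position: [0.5613, -0.1251, 0.1201]
tool_rot: [[0.003, 1.0, -0.0], [1.0, -0.003, 0.0], [0.0, -0.0, -1.0]]
ft_force: [-1.7, 0.8, -0.3]
grip_width: 0.0003
gripper_force: 0.0
```

```bash
python3 - <<'E'
from h import *
im=look("w2"); s=env.observe(); print(s["position"],s["tool_rot"][:2],s["q"][5])
E
```

```text
axle_1 0.93 [248.  14.] [0.5582 0.0094]
axle_1 0.76 [291. 255.] [ 0.5934 -0.1751]
peg_1 0.86 [271.  51.] [ 0.5725 -0.0154]
peg_1 0.58 [191. 243.] [ 0.5102 -0.155 ]
pad_1 0.73 [191. 242.] [ 0.4964 -0.1856]
pad_1 0.6 [129.  18.] [0.4616 0.0179]
roll_center 0.7 [ 78. 344.] [ 0.3499 -0.3228]
roll_center 0.57 [  0. 150.] [ 0.327  -0.0881]
[ 0.56176239 -0.12274995  0.12035402] [[-1.03658567e-03  9.99999453e-01 -1.36634419e-04]
 [ 9.99999452e-01  1.03660579e-03  1.47277148e-04]] -24.17995953546484
```

>>> jog_arm --plan "0 0 0 -1.3 0.2 0 255;0 0 0 -1.3 0 0 255;0 0 0 0 0 2 255;0 0 0 0 0 2 255;0 0 0 0 0 1 255;0 0 0 0 0 1 255;0 0 0 0 0 0 255;0 0 0 0 0 0 255"

```text
time_s: 7.82
position: [0.5641, -0.1501, 0.0604]
tool_rot: [[0.0, 1.0, -0.0], [1.0, -0.0, -0.0], [-0.0, -0.0, -1.0]]
ft_force: [0.4, 0.3, -0.7]
grip_width: 0.0001
gripper_force: 0.0
```

>>> jog_arm --plan "0 0 0 -0.2 0 0 255;0 0 0 -0.2 0 0 255;0 0 0 -0.2 0 0 255;0 0 -5 -0.27 -0.16 0 255;0 0 -5 -0.27 -0.16 0 255;0 0 -5 -0.27 -0.16 0 255"

```text
time_s: 8.32
position: [0.56, -0.1646, 0.0608]
tool_rot: [[-0.263, 0.965, 0.001], [0.965, 0.263, -0.0], [-0.001, 0.001, -1.0]]
ft_force: [0.5, 0.1, 0.3]
grip_width: -0.0001
gripper_force: 0.1
```

>>> jog_arm --plan "0 0 -5 -0.27 -0.16 0 255;0 0 -5 -0.27 -0.16 0 255;0 0 -5 -0.27 -0.16 0 255;0 0 -5 -0.27 -0.16 0 255"

```text
time_s: 8.65
position: [0.5582, -0.177, 0.0608]
tool_rot: [[-0.577, 0.817, 0.001], [0.817, 0.577, -0.0], [-0.001, 0.0, -1.0]]
ft_force: [-0.1, 0.9, -0.5]
grip_width: 0.0
gripper_force: 0.1
```

>>> jog_arm --plan "0 0 -5 -0.27 -0.16 0 255;0 0 -5 -0.27 -0.16 0 255;0 0 -5 -0.27 -0.16 0 255;0 0 -5 -0.27 -0.16 0 255;0 0 -5 -0.27 -0.16 0 255;0 0 -5 -0.27 -0.16 0 255"

```text
time_s: 9.15
position: [0.5636, -0.1948, 0.0607]
tool_rot: [[-0.908, 0.419, 0.0], [0.419, 0.908, -0.0], [-0.001, -0.0, -1.0]]
ft_force: [-0.0, 0.7, -0.2]
grip_width: -0.0001
gripper_force: 0.1
```

>>> jog_arm --plan "0 0 -5 -0.27 -0.16 0 255;0 0 -5 -0.27 -0.16 0 255;0 0 -5 -0.27 -0.16 0 255;0 0 -5 -0.27 -0.16 0 255;0 0 -5 -0.27 -0.16 0 255;0 0 -5 -0.27 -0.16 0 255"

```text
time_s: 9.65
position: [0.5773, -0.2076, 0.0607]
tool_rot: [[-0.996, -0.091, 0.001], [-0.091, 0.996, -0.0], [-0.001, -0.001, -1.0]]
ft_force: [-0.4, 0.2, -0.3]
grip_width: 0.0001
gripper_force: 0.1
```

>>> jog_arm --plan "0 0 -5 -0.27 -0.16 0 255;0 0 -5 -0.27 -0.16 0 255;0 0 -5 -0.27 -0.16 0 255;0 0 -5 -0.27 -0.16 0 255;0 0 -5 -0.27 -0.16 0 255"

```text
time_s: 10.07
position: [0.5923, -0.2118, 0.0607]
tool_rot: [[-0.864, -0.504, 0.001], [-0.504, 0.864, -0.001], [-0.0, -0.001, -1.0]]
ft_force: [-0.5, -0.4, -0.3]
grip_width: 0.0001
gripper_force: 0.2
```

>>> jog_arm --plan "0 0 0 0.8 0 0 255;0 0 0 0 0 -3 255;0 0 0 0 0 -3.5 255;0 0 7 0 0 0 255;0 0 7 0 0 0 255;0 0 7 0 0 0 255;0 0 7 0 0 0 255;0 0 7 0 0 0 255;0 0 7 0 0 0 255;0 0 7 0 0 0 255"

```text
time_s: 10.9
position: [0.5845, -0.2158, 0.1255]
tool_rot: [[-0.942, 0.334, 0.0], [0.334, 0.942, -0.0], [-0.0, -0.0, -1.0]]
ft_force: [-0.1, -0.1, 0.4]
grip_width: -0.0002
gripper_force: 0.0
```

>>> jog_arm --plan "0 0 7 0 0 0 255;0 0 7 0 0 0 255;0 0 7 0 0 0 255;0 0 7 0 0 0 255;0 0 7 0 0 0 255;0 0 7 0 0 0 255;0 0 7 0 0 0 255;0 0 7 0 0 0 255;0 0 7 0 0 0 255;0 0 7 0 0 0 255"

```text
time_s: 11.73
position: [0.5845, -0.2158, 0.1255]
tool_rot: [[-0.008, 1.0, 0.0], [1.0, 0.008, -0.0], [-0.0, 0.0, -1.0]]
ft_force: [0.4, -0.4, -0.4]
grip_width: -0.0002
gripper_force: 0.0
```

```bash
python3 - <<'E'
from h import *
im=look("w3"); s=env.observe(); print(s["position"],s["tool_rot"][:2],s["q"][5])
E
```

```text
axle_1 0.87 [266. 154.] [ 0.594  -0.1773]
axle_1 0.44 [163. 152.] [ 0.5126 -0.1763]
peg_1 0.81 [281. 189.] [ 0.605  -0.2016]
pad_1 0.98 [160. 155.] [ 0.4951 -0.187 ]
roll_center 0.7 [136. 270.] [ 0.4573 -0.3143]
roll_center 0.55 [ 39. 277.] [ 0.348  -0.3239]
[ 0.58488733 -0.21558654  0.12541166] [[-1.96782775e-02  9.99806360e-01  8.98780937e-05]
 [ 9.99806360e-01  1.96782857e-02 -9.13921649e-05]] -32.22496447144819
```

>>> jog_arm --plan "0 0 1 3.7 -0.4 0 255;0 0 0 3.7 -0.4 0 255;0 0 0 3.7 -0.4 0 255;0 0 0 3.7 -0.4 0 255;0 0 0 3.7 -0.4 0 255;0 0 0 3.7 -0.4 0 255;0 0 0 3.7 -0.4 0 255;0 0 0 3.7 -0.4 0 255;0 0 0 3.7 -0.4 0 255;0 0 0 0 0 0 255"

```text
time_s: 12.82
position: [0.5471, 0.123, 0.1255]
tool_rot: [[-0.007, 1.0, -0.0], [1.0, 0.007, 0.001], [0.001, -0.0, -1.0]]
ft_force: [-0.1, 1.1, 0.0]
grip_width: 0.0001
gripper_force: 0.0
```

```bash
python3 - <<'E'
from h import *
im=look("w4"); s=env.observe(); print(s["position"],s["tool_rot"][:2],s["q"][5])
E
```

```text
axle_1 0.84 [295. 149.] [0.5794 0.1661]
axle_1 0.63 [267. 314.] [0.5604 0.0036]
axle_1 0.35 [236. 148.] [0.533  0.1662]
pad_1 0.82 [184. 156.] [0.481  0.1508]
pad_1 0.82 [175. 276.] [0.4611 0.0165]
roll_center 0.67 [ 73. 349.] [ 0.3265 -0.0903]
[0.54876045 0.1164264  0.1252577 ] [[ 6.11824491e-04  9.99999807e-01  1.11121079e-04]
 [ 9.99999789e-01 -6.11800250e-04 -2.18055691e-04]] -0.06652956542619995
```

View pics/w4.png

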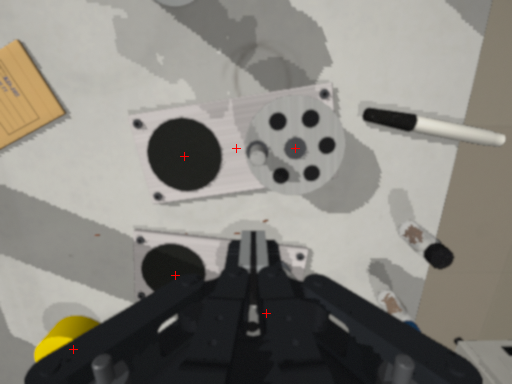

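```bash
python3 - <<'E'
from h import *
im=imaging.get_image("wrist")
for p in [(262,72),(262,45),(262,100),(175,0),(175,5)]:
    print(p,round(float(im["depth"][p[1],p[0]]),3),[np.round(atz(im,p,z)[:2],3) for z in (0,.052,.087)])
for n in ["wrist","side","scene"]:
    im=imaging.get_image(n)
    for r in models.outline_of(n,"beaker"): 
        b=r["bbox"]; print(n,round(r["confidence"],2),np.round(b), np.round(atz(im,(b[0],b[1]+b[3]/2),0)[:2],3),np.round(atz(im,(b[0],b[1]-b[3]/2),.087)[:2],3))
p=cv2.cvtColor(imaging.get_image("side")["pixels"],cv2.COLOR_RGB2BGR)[170:320,140:340]
q=cv2.cvtColor(imaging.get_image("scene")["pixels"],cv2.COLOR_RGB2BGR)[120:270,150:350]
cv2.imwrite("pics/c.png",cv2.resize(np.vstack([p,q]),None,fx=2,fy=2,interpolation=3)[:600])
E
```

```text
(262, 72) 0.246 [array([0.556, 0.219]), array([0.555, 0.215]), array([0.554, 0.212])]
(262, 45) 0.24 [array([0.556, 0.241]), array([0.555, 0.233]), array([0.553, 0.227])]
(262, 100) 0.206 [array([0.557, 0.195]), array([0.555, 0.196]), array([0.554, 0.196])]
(175, 0) 0.23 [array([0.483, 0.275]), array([0.496, 0.261]), array([0.504, 0.25 ])]
(175, 5) 0.229 [array([0.483, 0.272]), array([0.495, 0.258]), array([0.504, 0.248])]
wrist 0.4 [274. 299.  48.  69.] [ 0.573 -0.083] [0.564 0.077]
side 0.84 [249. 261.  28.  51.] [0.471 0.343] [0.488 0.269]
side 0.18 [268. 182.  47.  29.] [ 0.514 -0.106] [ 0.522 -0.136]
scene 0.91 [206. 160.  17.  29.] [0.458 0.265] [0.49  0.329]
scene 0.42 [289. 177.   6.  12.] [0.705 0.073] [0.669 0.024]
```

View pics/c.png

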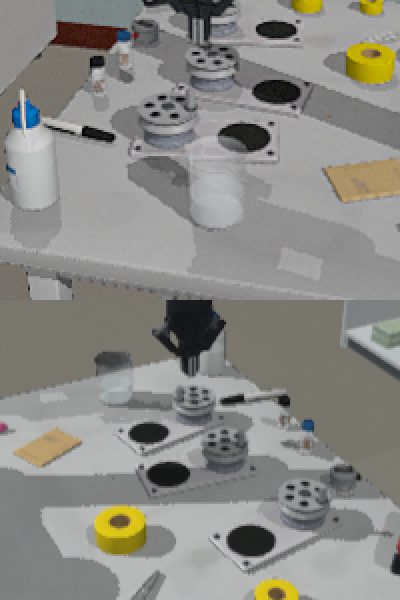

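>>> jog_arm --plan "0 0 0 3.7 0 0 255;0 0 0 3.7 0 0 255;0 0 0 0 0 2 255;0 0 0 0 0 2 255;0 0 0 0 0 1.5 255;0 0 0 0 0 1 255;0 0 0 0 0 0 255;0 0 0 0 0 0 255"

```text
time_s: 14.18
position: [0.5487, 0.1915, 0.0604]
tool_rot: [[0.0, 1.0, -0.0], [1.0, -0.0, 0.0], [0.0, -0.0, -1.0]]
ft_force: [-0.1, -0.3, 0.2]
grip_width: 0.0
gripper_force: 0.0
```

>>> jog_arm --plan "0 0 0 -0.2 0 0 255;0 0 0 -0.2 0 0 255;0 0 0 -0.2 0 0 255;0 0 -4 -0.22 -0.13 0 255;0 0 -4 -0.22 -0.13 0 255"

```text
time_s: 14.6
position: [0.5463, 0.1807, 0.0608]
tool_rot: [[-0.142, 0.99, 0.001], [0.99, 0.142, 0.0], [0.0, 0.001, -1.0]]
ft_force: [0.1, 2.5, 0.0]
grip_width: 0.0001
gripper_force: 1.5
```

>>> jog_arm --plan "0 0 -4 -0.22 -0.13 0 255;0 0 -4 -0.22 -0.13 0 255;0 0 -4 -0.22 -0.13 0 255"

```text
time_s: 14.85
position: [0.544, 0.1746, 0.0609]
tool_rot: [[-0.345, 0.939, 0.002], [0.939, 0.345, 0.002], [0.002, 0.002, -1.0]]
ft_force: [1.0, 8.1, -0.6]
grip_width: -0.0004
gripper_force: 3.2
```

>>> jog_arm --plan "0 0 -4 -0.22 -0.13 0 255;0 0 -4 -0.22 -0.13 0 255;0 0 -4 -0.22 -0.13 0 255;0 0 -4 -0.22 -0.13 0 255;0 0 -4 -0.22 -0.13 0 255;0 0 -4 -0.22 -0.13 0 255;0 0 -4 -0.22 -0.13 0 255;0 0 -4 -0.22 -0.13 0 255"

```text
time_s: 15.52
position: [0.5446, 0.1546, 0.0609]
tool_rot: [[-0.79, 0.613, 0.0], [0.613, 0.79, 0.002], [0.001, 0.002, -1.0]]
ft_force: [-1.6, 5.9, 1.8]
grip_width: 0.0007
gripper_force: 3.0
```

>>> jog_arm --plan "0 0 -4 -0.22 -0.13 0 255;0 0 -4 -0.22 -0.13 0 255;0 0 -4 -0.22 -0.13 0 255;0 0 -4 -0.22 -0.13 0 255;0 0 -4 -0.22 -0.13 0 255;0 0 -4 -0.22 -0.13 0 255;0 0 -4 -0.22 -0.13 0 255;0 0 -4 -0.22 -0.13 0 255"

```text
time_s: 16.18
position: [0.5554, 0.1378, 0.0607]
tool_rot: [[-0.995, 0.101, -0.002], [0.101, 0.995, 0.001], [0.002, 0.001, -1.0]]
ft_force: [-5.7, 4.7, 3.3]
grip_width: 0.0002
gripper_force: 3.1
```

>>> jog_arm --plan "0 0 -4 -0.22 -0.13 0 255;0 0 -4 -0.22 -0.13 0 255;0 0 -4 -0.22 -0.13 0 255;0 0 -4 -0.22 -0.13 0 255;0 0 -4 -0.22 -0.13 0 255;0 0 -4 -0.22 -0.13 0 255;0 0 -4 -0.22 -0.13 0 255;0 0 -4 -0.22 -0.13 0 255;0 0 -4 -0.22 -0.13 0 255;0 0 -4 -0.22 -0.13 0 255"

```text
time_s: 17.02
position: [0.579, 0.1288, 0.0607]
tool_rot: [[-0.827, -0.562, -0.003], [-0.562, 0.827, -0.0], [0.003, 0.001, -1.0]]
ft_force: [-6.9, -2.0, 3.8]
grip_width: 0.0004
gripper_force: 3.3
```

>>> jog_arm --plan "0 0 0 1 0 0 255;0 0 0 0 0 -3 255;0 0 0 0 0 -4 255;0 0 7 0 0 0 255;0 0 7 0 0 0 255;0 0 7 0 0 0 255;0 0 7 0 0 0 255;0 0 7 0 0 0 255;0 0 7 0 0 0 255;0 0 7 0 0 0 255"

```text
time_s: 17.85
position: [0.5721, 0.1234, 0.1308]
tool_rot: [[-0.964, 0.265, 0.001], [0.265, 0.964, 0.0], [-0.001, 0.0, -1.0]]
ft_force: [0.7, -0.1, -0.7]
grip_width: -0.0002
gripper_force: 0.0
```

```bash
python3 - <<'E'
from h import *
im=look("w5"); s=env.observe(); print(s["position"],s["tool_rot"][:2],s["q"][5])
E
```

```text
axle_1 0.8 [126. 215.] [0.5574 0.0117]
axle_1 0.65 [304. 191.] [0.5767 0.1661]
peg_1 0.69 [ 96. 246.] [ 0.5732 -0.0172]
peg_1 0.59 [278. 221.] [0.5918 0.1388]
pad_1 0.91 [258.  81.] [0.4805 0.1528]
pad_1 0.57 [115. 100.] [0.4619 0.0226]
[0.57201453 0.1235031  0.13050535] [[-9.66798824e-01  2.55538405e-01  3.97708367e-04]
 [ 2.55538418e-01  9.66798902e-01 -2.00555401e-05]] -74.59280502877043
```

>>> jog_arm --plan "0 0 -7 0 0 -1 255;0 0 -7.8 0 0 -1 255;0 0 0 0.6 -4 0 0;0 0 0 0.6 -4 0 0;0 0 0 0.6 -4 0 0;0 0 0 0.6 -4 0 0;0 0 0 0.6 -4 0 0;0 0 0 0 -4 0 0;0 0 0 0 -4 0 0;0 0 0 0 -4 0 0"

```text
time_s: 18.93
position: [0.5368, -0.1979, 0.1506]
tool_rot: [[-1.0, 0.012, 0.0], [0.012, 1.0, -0.0], [-0.0, -0.0, -1.0]]
ft_force: [0.8, 0.5, 1.2]
grip_width: 0.0855
gripper_force: 0.0
```

>>> jog_arm --plan "0 0 0 0 -4 0 0;0 0 0 0 -4 0 0;0 0 0 0 -3.5 0 0;0 0 0 0 0 0 0;0 0 0 0 0 0 0"

```text
time_s: 19.35
position: [0.5351, -0.3125, 0.1498]
tool_rot: [[-1.0, 0.015, -0.0], [0.015, 1.0, 0.0], [0.0, 0.0, -1.0]]
ft_force: [-0.5, 0.3, 0.6]
grip_width: 0.0854
gripper_force: 0.0
```

```bash
python3 - <<'E'
from h import *
im=look("w6"); s=env.observe(); print(s["position"],s["tool_rot"][:2],s["q"],s["grip_width"])
for r in models.outline_of("wrist","roll_center"):
    b=r["bbox"]; print(r["confidence"],np.round(b)); 
    ys,xs=np.nonzero(r["region"]&(im["depth"]>0)); z=im["depth"][ys,xs]
    P=[]
    T=np.array(im["world_from_camera"])
    n=cv2.undistortPoints(np.stack([xs,ys],1).astype(float)[:,None],K(im),np.array(im["distortion"]))[:,0]
    P=(np.c_[n,np.ones(len(n))]*z[:,None])@T[:3,:3].T+T[:3,3]
    t=P[(P[:,2]>.02)]
    c,rad=cv2.minEnclosingCircle(t[:,:2].astype(np.float32)); print("top",np.round(c,4),rad,np.percentile(t[:,2],[5,50,95]))
E
```

```text
axle_1 0.59 [394. 245.] [ 0.5939 -0.1742]
axle_1 0.55 [376. 138.] [ 0.4879 -0.2052]
peg_1 0.81 [366. 264.] [ 0.6055 -0.2053]
peg_1 0.72 [390. 245.] [ 0.5856 -0.1852]
pad_1 0.74 [375. 137.] [ 0.4929 -0.1874]
roll_center 0.94 [247. 106.] [ 0.4614 -0.3171]
[ 0.53588095 -0.30959133  0.15052196] [[-9.99923895e-01  1.23369369e-02  6.84038894e-05]
 [ 1.23369399e-02  9.99923896e-01  4.35787827e-05]] [-4.09624710e+01  3.23181882e+01  7.00908658e+01  4.56140071e-03
  7.75896233e+01 -1.30256579e+02] 0.08516050809638087
0.62 [250. 106.  66.  61.]
top [ 0.4603 -0.3151] 0.028912993147969246 [0.02387124 0.02511737 0.02629175]
0.27 [499. 193.  22.  67.]Traceback (most recent call last):
  File "<stdin>", line 11, in <module>
    return _quantile_unchecked(
        a, q, axis, out, overwrite_input, method, keepdims, weights)
    return _ureduce(a,
                    func=_quantile_ureduce_func,
    ...<5 lines>...
                    overwrite_input=overwrite_input,
                    method=method)
    r = func(a, **kwargs)
    result = _quantile(arr,
                       quantiles=q,
    ...<2 lines>...
                       out=out,
                       weights=wgt)
    slices_having_nans = np.isnan(arr[-1, ...])
                                  ~~~^^^^^^^^^
IndexError: index -1 is out of bounds for axis 0 with size 0
```

View pics/w6.png

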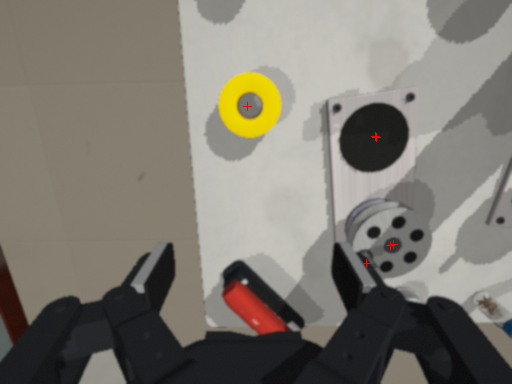

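>>> jog_arm --plan "0 0 0 3.8 -0.35 1 0;0 0 0 3.74 -0.35 2 0;0 0 0 0 0 3 0;0 0 0 0 0 3 0;0 0 0 0 0 2 0;0 0 0 0 0 2 0;0 0 0 0 0 1 0;0 0 0 0 0 0.5 0;0 0 0 0 0 0.4 0;0 0 0 0 0 0 0"

```text
time_s: 20.48
position: [0.4612, -0.3167, 0.0019]
tool_rot: [[-1.0, 0.014, 0.0], [0.014, 1.0, -0.0], [-0.0, -0.0, -1.0]]
ft_force: [-0.4, 0.2, 0.1]
grip_width: 0.0853
gripper_force: 0.0
```

>>> jog_arm --plan "0 0 0 0 0 0 255;0 0 0 0 0 0 255;0 0 0 0 0 0 255;0 0 0 0 0 0 255;0 0 0 0 0 0 255;0 0 0 0 0 0 255;0 0 0 0 0 0 255;0 0 0 0 0 0 255" --grip_force 25

```text
time_s: 21.15
position: [0.4612, -0.3169, 0.0028]
tool_rot: [[-1.0, 0.015, 0.001], [0.015, 1.0, -0.001], [-0.001, -0.001, -1.0]]
ft_force: [-1.1, 0.8, 6.1]
grip_width: 0.0573
gripper_force: 26.6
```

>>> jog_arm --plan "0 0 0 0 0 -1 255;0 0 0 0 0 -3 255;0 0 0 0 0 -4 255;0 0 0 0 0 -4 255;0 0 0 -0.1 3 0 255;0 0 0 -0.1 3.8 0 255;0 0 0 -0.1 3.8 0 255;0 0 0 -0.1 3.8 0 255;0 0 0 -0.1 3.8 0 255;0 0 0 -0.1 3.8 0 255"

```text
time_s: 21.98
position: [0.4698, -0.0952, 0.1226]
tool_rot: [[-1.0, 0.015, 0.001], [0.015, 1.0, -0.0], [-0.001, -0.0, -1.0]]
ft_force: [0.5, -0.4, -1.4]
grip_width: 0.0569
gripper_force: 27.2
```

>>> jog_arm --plan "0 0 0 -0.1 3.8 0 255;0 0 0 -0.1 3.8 0 255;0 0 0 -0.1 3.8 0 255;0 0 0 -0.1 3.8 0 255;0 0 0 -0.1 3.8 0 255;0 0 0 -0.1 3.8 0 255;0 0 0 -0.1 2.1 0 255;0 0 0 0 0 0 255;0 0 0 0 0 0 255"

```text
time_s: 22.73
position: [0.4806, 0.1529, 0.1223]
tool_rot: [[-1.0, 0.012, 0.001], [0.012, 1.0, -0.0], [-0.001, -0.0, -1.0]]
ft_force: [0.3, 0.6, -0.8]
grip_width: 0.0567
gripper_force: 27.2
```

```bash
python3 - <<'E'
from h import *
im=look("w7"); s=env.observe(); print(s["position"],s["tool_rot"][:2],s["grip_width"],s["gripper_force"],s["q"])
E
```

```text
axle_1 0.91 [266. 299.] [0.5787 0.1635]
axle_1 0.62 [100. 279.] [0.5554 0.0109]
peg_1 0.96 [243. 320.] [0.5907 0.1423]
peg_1 0.94 [ 65. 307.] [ 0.5743 -0.0178]
pad_1 0.95 [253. 184.] [0.4785 0.1527]
pad_1 0.64 [116. 168.] [0.4606 0.0224]
roll_center 0.56 [252. 253.] [0.553  0.1505]
[0.48088439 0.15108835 0.12188745] [[-9.99868310e-01  1.62279262e-02  1.33266138e-04]
 [ 1.62279182e-02  9.99868317e-01 -6.08862261e-05]] 0.05691726182353367 27.160838421987137 [ 3.96417941e+00  2.37554574e+01  9.13911926e+01 -4.42795711e-03
  6.48459739e+01 -8.51041065e+01]
```

View pics/w7.png

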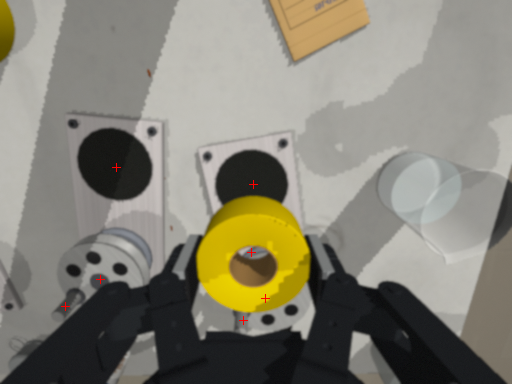

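>>> jog_arm --plan "0 0 0 0 0.1 3 255;0 0 0 0 0 3 255;0 0 0 0 0 2 255;0 0 0 0 0 1.5 255;0 0 0 0 0 0.8 255;0 0 0 0 0 0.4 255;0 0 0 0 0 0.1 255;0 0 0 0 0 0 255;0 0 0 0 0 0 255"

```text
time_s: 23.73
position: [0.4813, 0.153, 0.0145]
tool_rot: [[-1.0, 0.015, 0.002], [0.015, 1.0, 0.0], [-0.002, 0.0, -1.0]]
ft_force: [-0.0, -0.5, -0.3]
grip_width: 0.0568
gripper_force: 27.2
```

>>> jog_arm --plan "0 0 0 0 0 0.1 255;0 0 0 0 0 0.1 255;0 0 0 0 0 0.05 255;0 0 0 0 0 0 255"

```text
time_s: 24.07
position: [0.4812, 0.1531, 0.0127]
tool_rot: [[-1.0, 0.014, 0.002], [0.014, 1.0, -0.0], [-0.002, -0.0, -1.0]]
ft_force: [-3.7, -1.2, 15.3]
grip_width: 0.0571
gripper_force: 28.5
```

>>> jog_arm --plan "0 0 0 0 0 -0.07 255;0 0 0 0 0 0 150;0 0 0 0 0 0 40;0 0 0 0 0 0 0;0 0 0 0 0 0 0;0 0 0 0 0 0 0;0 0 0 0 0 0 0;0 0 0 0 0 0 0"

```text
time_s: 24.73
position: [0.4807, 0.153, 0.0118]
tool_rot: [[-1.0, 0.015, -0.0], [0.015, 1.0, 0.0], [0.0, -0.0, -1.0]]
ft_force: [-0.8, 0.0, 0.0]
grip_width: 0.0854
gripper_force: 0.0
```

>>> jog_arm --plan "0 0 0 0 0 -1 0;0 0 0 0 0 -2 0;0 0 0 0 0 -3 0;0 0 0 0 0 -4 0;0 0 0 0 0 -4 0;0 0 0 0 0 0 0;0 0 0 0 0 0 0"

```text
time_s: 25.32
position: [0.4815, 0.1532, 0.1536]
tool_rot: [[-1.0, 0.015, 0.004], [0.015, 1.0, 0.0], [-0.004, 0.0, -1.0]]
ft_force: [0.1, -1.1, -0.1]
grip_width: 0.0852
gripper_force: 0.0
```

```bash
python3 - <<'E'
from h import *
im=look("w8",(("axle_1",.052),("pad_1",.01),("roll_center",.023))); s=env.observe(); print(s["position"],s["grip_width"])
T=np.array(im["world_from_camera"])
for r in models.outline_of("wrist","roll_center"):
    ys,xs=np.nonzero(r["region"]&(im["depth"]>0))
    n=cv2.undistortPoints(np.stack([xs,ys],1).astype(float)[:,None],K(im),np.array(im["distortion"]))[:,0]
    P=(np.c_[n,np.ones(len(n))]*im["depth"][ys,xs][:,None])@T[:3,:3].T+T[:3,3]
    t=P[P[:,2]>.03]
    if len(t)>50: print("top",r["confidence"],cv2.minEnclosingCircle(t[:,:2].astype(np.float32)),np.percentile(t[:,2],[5,50,95]))
E
```

```text
axle_1 0.89 [266. 278.] [0.5799 0.1646]
axle_1 0.88 [117. 262.] [0.5582 0.0113]
pad_1 0.76 [253. 175.] [0.4796 0.1526]
pad_1 0.75 [128. 158.] [0.4594 0.0209]
roll_center 0.63 [250. 180.] [0.4818 0.1498]
[0.4801042  0.15296914 0.15041194] 0.08528817051355118
top 0.84 ((0.3416692018508911, -0.060549862682819366), 0.025049297139048576) [0.03057736 0.03247181 0.03371582]
top 0.83 ((0.4797140061855316, 0.1521548479795456), 0.02943643182516098) [0.03365921 0.03498823 0.03605707]
```

View pics/w8.png

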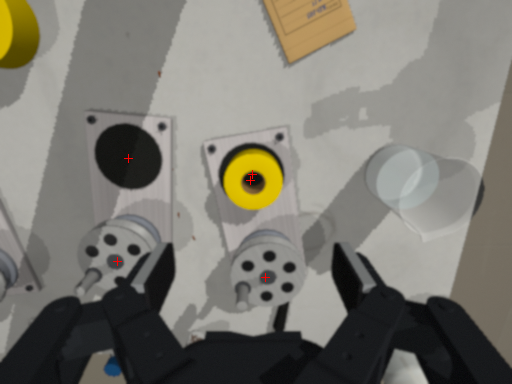

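The roll lies flat in the middle of the left stand's pad, at about pixel (252,179). Its top is 35 mm above the table and its centre is at (0.480, 0.152). The gripper is clear of everything, so I'm handing in.

```bash
python3 -c "
from rig import job; print(job.close_job())"
```

```text
the job is handed in; nothing more can be done
None
```

I turned all three pulleys more than a quarter turn; the left one (unit_1) binds at about 7–8 N, so the middle-sized label roll now lies flat in the middle of its rest pad, and the job is handed in.

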